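# Find the stiff push-button among three spares

### The job

Test these three spare push-button switches: press the key of each one, where it stands, just until it clicks and stays down, feeling how hard it is, and never with more than 15 N. Then put the switch that took the most force to click into the steel reject tray, upright and without dropping it, and leave the other two switches standing where they are. Don't disturb the vial, the beaker or the bottle.

Things in the scene. Friction and masses are not known exactly. Their poses are not given: they have to be found in the camera images.
- switch_a: push-button switch, loose grey block 46 x 46 mm, 40 mm high, 150 to 230 g, round blue key on top; all three look the same, and names and places do not tell which is stiffest. Origin: centre of the underside, z up, x and y square to the sides. Brass terminals stand 2.5 mm out of its +x side: grip it across y, where at least 30 mm beside it is free
- key_a: blue key of switch_a, 27 mm across. Origin: centre of its top, 53 mm above the switch's underside when up. Pressed, resistance rises evenly to a peak (2 to 11 N; peaks of the three differ by 2 N or more) at 2 to 3 mm; there it clicks: drops away 4 mm below its rest height and stays down (top at 49 mm, 9 mm proud of the block; no reset). Pushed on, it springs again for 3 mm, then stops hard
- switch_b: push-button switch, loose grey block 46 x 46 mm, 40 mm high, 150 to 230 g, round blue key on top; all three look the same, and names and places do not tell which is stiffest. Origin: centre of the underside, z up, x and y square to the sides. Brass terminals stand 2.5 mm out of its +x side: grip it across y, where at least 30 mm beside it is free
- key_b: blue key of switch_b, 27 mm across. Origin: centre of its top, 53 mm above the switch's underside when up. Pressed, resistance rises evenly to a peak (2 to 11 N; peaks of the three differ by 2 N or more) at 2 to 3 mm; there it clicks: drops away 4 mm below its rest height and stays down (top at 49 mm, 9 mm proud of the block; no reset). Pushed on, it springs again for 3 mm, then stops hard
- switch_c: push-button switch, loose grey block 46 x 46 mm, 40 mm high, 150 to 230 g, round blue key on top; all three look the same, and names and places do not tell which is stiffest. Origin: centre of the underside, z up, x and y square to the sides. Brass terminals stand 2.5 mm out of its +x side: grip it across y, where at least 30 mm beside it is free
- key_c: blue key of switch_c, 27 mm across. Origin: centre of its top, 53 mm above the switch's underside when up. Pressed, resistance rises evenly to a peak (2 to 11 N; peaks of the three differ by 2 N or more) at 2 to 3 mm; there it clicks: drops away 4 mm below its rest height and stays down (top at 49 mm, 9 mm proud of the block; no reset). Pushed on, it springs again for 3 mm, then stops hard
- reject_tray: shallow stainless tray, 169 x 259 x 21 mm over its rim, fixed on the bench, empty; long side along its y axis. Origin: centre of its underside; inner floor 2 mm above it, inner size 156 x 246 mm, walls 20 mm high
- white_vial: capped glass vial with white cap, 24 mm across, 56 mm high, loose, bystander. Origin: centre of its underside
- beaker: small glass beaker, 45 mm across, 58 mm high, loose, bystander. Origin: centre of its underside
- brown_bottle: brown bottle with black cap, 40 mm across, 74 mm high, loose, bystander. Origin: centre of its underside
Mind the look-alikes: they are no part of the job. Leave any pink look-alike of the switch_b alone.

How it is judged:
By the outcome, as a careful person would: the job done as asked, in the order asked, and still so for the second after the job is handed in, with the robot touching nothing.
It also fails if it takes over 67 s, if anything falls off the work surface, if the arm or the gripper's body presses on something with over 40 N, if the wrist force passes 120 N, or if a joint passes its speed limit or range.

### The arm

A 6-joint arm with a two-finger parallel gripper is mounted at the origin on a cart in front of the work surface, level with it; the furniture and walls round the work are solid. World frame = base frame: x ahead of the robot, y to its left, z up, the work surface at z = 0. Lengths are in m, angles in rad, forces in N, time in s.
With the tool pointing down it reaches from about 0.325 to 0.85 m from the base axis. Payload 4.4 kg.
Tool frame: the origin (TCP) lies on the centre line of the jaws, within the pads' length; the fingertips stand 14 mm ahead of it and the grasp point (between the pads) lies 5 mm behind it (ctrl.tips_ahead is the distance from the TCP to the fingertips, in m); z points along the fingers, y is the direction in which the jaws open and shut (so a half turn about z gives the same grasp; the last joint's range is limited). The gripper opens to 94 mm and grips with 3 to 60 N. Pads are 16 mm wide; open, the fingers measure 119 mm over their backs; the gripper's body (75 mm by 177 mm) begins 78 mm behind the grasp point.
Start: joints at [0.991, 0.207, 1.542, -0, 1.393, -0.15], TCP at [0.24, 0.523, 0.219] pointing down, gripper open.
Joint ranges: [-2.73, 2.73], [-0.86, 2.22], [0.23, 2.46], [-1.11, 4.25], [0.08, 2.63], [-2.82, 2.82]. Speed limits (rad/s): [2.79, 2.79, 3.14, 3.14, 3.14, 3.14].

### API

Orientations are given as a rotation vector (axis times angle).
In Python, from station import ctrl gives the robot as it stands.
- The arm moves only by the tool servo_tool, never from a script. Its argument "steps" is a list of rows, each an object of numbers: "dx", "dy", "dz": the shift along the tool's x, y, z in m; "turn": the turn about the tool's z in degrees. A call has exactly 5 rows; each row shifts and turns the commanded pose from where the row before left it, along the tool's axes as they then stand; what a row does not reach is not made up. A row lasts 1/12 s, in which the tool goes at most 41.7 mm and 7.16 degrees, less where a joint would pass 70% of its speed; a pose out of reach is approached as far as the arm can. A call with a gripper value outside its range is refused whole. "grip" is the closure in counts, from 0 (fully open) to 255 (shut), set as the call begins (left out, the last holds). The fingers move at their own pace and stop on an object; "grip_force" is the grip in N (left out, the last holds). Time passes only in rows, so rows that do not move let the fingers close, or fill a call up. It gives the time, the measured TCP pose, the force and the opening at its end, in the units of the state.
- ctrl.state(): the state, without advancing time (a new reading comes with each control period).
- ctrl.get_image(name): name is "side" or "top"; returns a dict with "image" (480x640x3 uint8, red, green, blue), "fx", "fy", "cx", "cy" (pixels), "eye" and "orientation" of the camera in the world. Camera axes: x right, y down, z forward; pixel columns grow to the right and rows downward; lengths in m; the calibration is good to about 2 mm. A picture is of the moment at which its call begins. There is no depth.
- ctrl.sign_off(): hands the job in, once; it reports no verdict.
The state is a dict: "time_s": time; "joints": joint angles; "qd": joint speeds; "tau": joint torques, N m; "eef_pos": TCP position; "eef_rot": TCP orientation; "contact_force": force on the tool from outside, world axes, zero at the start; "ft_torque": the same for the moment, N m; "width": finger opening in m.
Only numpy, scipy, OpenCV 4.12 (cv2) and the standard library are available. Lean on these libraries where they do the work, as an engineer would, in place of code of your own. Each camera call takes 0.05 s, during which the arm holds its last target.

## Working session

There is one attempt and no reset: what is moved stays moved. The work goes in short steps, Python scripts to look and compute and a tool call to move; the robot and the scene stay as the last step left them, time stands still between calls to the robot, and variables do not carry over. Pictures are saved under pics/ and viewed, and the job is handed in when it is done.

Besides the shell and the picture viewer there is one more tool, called as name(argument=value, ...), one argument or row to a line, values as JSON. servo_tool: Moves the arm, as the interface text tells. Its arguments: {"type":"object","properties":{"steps":{"type":"array"},"grip":{"type":"number"},"grip_force":{"type":"number"}},"required":["steps"]}

```bash
mkdir -p pics; ls; python3 - <<'E'
from station import ctrl
import cv2,pickle
print(ctrl.state(), ctrl.tips_ahead)
for n in("top","side"):
    d=ctrl.get_image(n); cv2.imwrite(f"pics/{n}0.png",d["image"][:,:,::-1]); pickle.dump(d,open(f"{n}0.pkl","wb"))
    print({k:v for k,v in d.items() if k!="image"})
E
```

```text
pics
{'time_s': 0.0, 'joints': array([ 9.90496673e-01,  2.07406775e-01,  1.54291128e+00, -7.46918022e-06,
        1.39348597e+00, -1.50515683e-01]), 'qd': array([ 6.39446895e-04, -1.44361777e-03,  1.01165214e-03, -9.95820893e-04,
        4.14812520e-05, -1.85892036e-04]), 'tau': array([ 3.34540337e-04, -3.70878267e+01, -2.81414312e+01,  6.97420654e-02,
        3.61099129e-02, -1.66378145e-04]), 'eef_pos': array([0.23918973, 0.52205883, 0.21831852]), 'eef_rot': array([-0.66974975, -3.06856774,  0.0032476 ]), 'contact_force': array([-8.36842109e-01, -1.14021087e-01,  1.73790152e-04]), 'ft_torque': array([ 0.03666249, -0.0137644 , -0.02388104]), 'width': 0.0940814076368951} 0.014
{'fx': 578.4971470562158, 'fy': 578.4971470562158, 'cx': 324.95266251502784, 'cy': 239.52461241918357, 'eye': array([ 0.42664373, -0.02773054,  1.3374689 ]), 'orientation': array([-2.16224235,  2.17182558, -0.05710674])}
{'fx': 608.0777786098869, 'fy': 608.0777786098869, 'cx': 318.81344811315233, 'cy': 234.10596272716933, 'eye': array([0.97769232, 0.59869208, 0.83024644]), 'orientation': array([-0.86384702, -2.58532502,  1.04672777])}
```

View pics/top0.png

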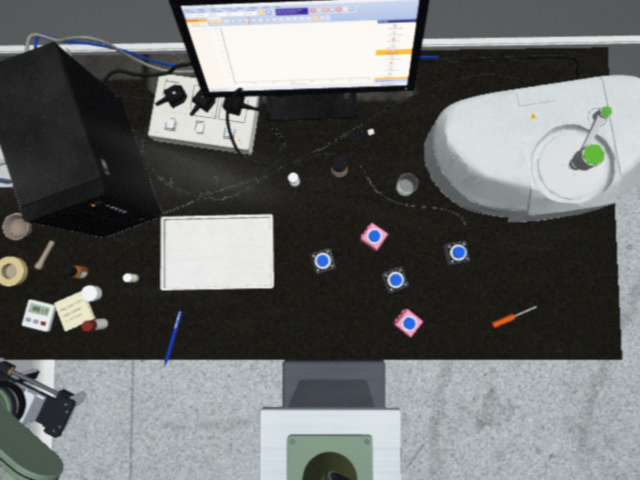

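View pics/side0.png

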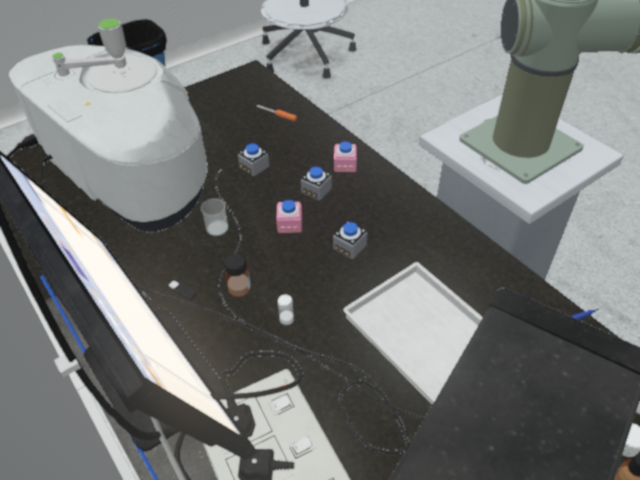

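Candidates for a grey switch in the top view are (323,260), (396,279) and (458,252), which have grey bodies. The pink look-alikes are at (374,236) and (408,322). The tray is at (217,252), the vial at (293,180), the bottle at (340,168) and the beaker at (406,185). Next is a close crop plus measurements.

```bash
cat > h.py <<'E'
import numpy as np,cv2,pickle
from scipy.spatial.transform import Rotation as R
def ray(d,u,v,z):
    r=R.from_rotvec(d["orientation"]).apply([(u-d["cx"])/d["fx"],(v-d["cy"])/d["fy"],1.])
    e=np.array(d["eye"]); return e+r*(z-e[2])/r[2]
def proj(d,p):
    c=R.from_rotvec(d["orientation"]).inv().apply(np.array(p)-d["eye"]); return d["cx"]+d["fx"]*c[0]/c[2], d["cy"]+d["fy"]*c[1]/c[2]
def keys(d):
    h=cv2.cvtColor(d["image"],cv2.COLOR_RGB2HSV)
    m=cv2.inRange(h,(100,120,90),(125,255,255))
    n,l,s,c=cv2.connectedComponentsWithStats(m)
    return [(c[i],s[i]) for i in range(1,n) if s[i][4]>60]
E
python3 - <<'E'
from h import *
for n in("top","side"):
    d=pickle.load(open(f"{n}0.pkl","rb"))
    for c,s in keys(d): print(n,c.round(1),s, ray(d,*c,.053 if n=="top" else .051).round(4))
d=pickle.load(open("top0.pkl","rb")); im=d["image"][:,:,::-1]
cv2.imwrite("pics/crop0.png",cv2.resize(im[215:345,295:485],None,fx=4,fy=4,interpolation=cv2.INTER_CUBIC))
h=cv2.cvtColor(d["image"],cv2.COLOR_RGB2GRAY)
m=(h[200:300,150:285]>120).astype('uint8'); 
cs=max(cv2.findContours(m,0,2)[0],key=cv2.contourArea); r=cv2.minAreaRect(cs); b=cv2.boxPoints(r)+[150,200]; print(r)
for p in b: print(p,ray(d,*p,.021).round(4))
for nm,p,z in(("vial",(293,180),.056),("bottle",(340,165),.074),("beaker",(406,184),.03)): print(nm,ray(d,*p,z))
E
```

```text
top [86.1 42.8] [ 65  40  46   8 108] [0.9909 0.5601 0.053 ]
top [148.9  58.6] [122  50  54  16 137] [0.9511 0.4125 0.053 ]
top [374.  235.4] [369 230  11  11  95] [ 0.5387 -0.1016  0.053 ]
top [458.6 251.9] [453 247  12  11 103] [ 0.5012 -0.2876  0.053 ]
top [322.2 260.1] [317 255  11  11  95] [0.4844 0.014  0.053 ]
top [395.7 279.3] [391 274  11  11  95] [ 0.4411 -0.1484  0.053 ]
top [171.9 340.1] [165 311  17  53 171] [0.3086 0.3474 0.053 ]
top [409. 323.] [404 318  11  11  98] [ 0.3453 -0.1763  0.053 ]
side [345.1 146.1] [340 141  11  11 103] [ 0.3485 -0.1768  0.051 ]
side [251.9 147.8] [245 143  14  11 119] [ 0.5038 -0.2898  0.051 ]
side [315.7 171.5] [309 166  14  12 124] [ 0.4441 -0.1492  0.051 ]
side [288.2 205.3] [283 199  12  13 131] [ 0.5422 -0.1024  0.051 ]
side [350.1 227.9] [343 222  15  13 154] [0.4876 0.0136 0.051 ]
side [ 61.1 310.9] [ 40 275  45  78 331] [ 0.9693 -0.1218  0.051 ]
side [581.5 314.5] [572 311  22   8  96] [0.3189 0.3813 0.051 ]
side [147.2 463.5] [137 448  21  32 126] [0.9679 0.1893 0.051 ]
((66.15878295898438, 51.756561279296875), (74.65927124023438, 113.69052124023438), 88.8982925415039)
[158.60628223 215.52680206] [0.5905 0.3928 0.021 ]
[272.27579498 213.34085083] [0.5938 0.1295 0.021 ]
[273.71128082 287.9863205 ] [0.4229 0.1255 0.021 ]
[160.04177094 290.17227173] [0.4187 0.3861 0.021 ]
vial [0.66443463 0.07893994 0.056     ]
bottle [ 0.69380002 -0.02674604  0.074     ]
beaker [ 0.65786651 -0.17670048  0.03      ]
```

View pics/crop0.png

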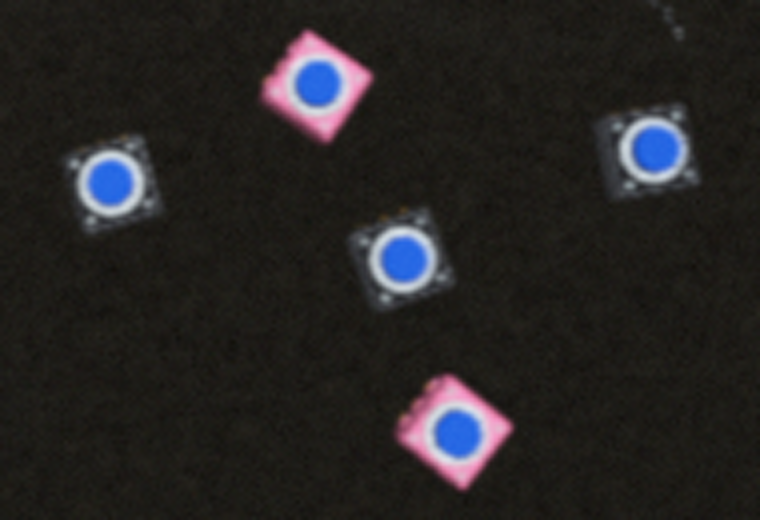

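The three grey bodies are confirmed in the crop, with terminals towards +x and yaw about 10 to 20°. I'll shut the fingers, turn towards the switch yaw, then travel over.

servo_tool(
  steps=[
    {"turn": -7},
    {"turn": -7},
    {"turn": -7},
    {"turn": -7},
    {"turn": -7},
  ],
  grip=255,
  grip_force=20,
)

```text
validation failed for argument at $.st...
```

```bash
cat > go.py <<'E'
import sys
from h import *
from station import ctrl
def rel(x,y,z):
    s=ctrl.state(); M=R.from_rotvec(s["eef_rot"])
    v=M.inv().apply(np.array([x,y,z])-s["eef_pos"]); ya=M.as_matrix()[:,1]
    print("t",round(s["time_s"],2),"pos",s["eef_pos"].round(4),"tool shift mm",(v*1000).round(1),"yaw(tool y)",np.degrees(np.arctan2(ya[1],ya[0])).round(2),"zax",M.as_matrix()[:,2].round(4),"F",s["contact_force"].round(2),"w",s["width"].round(4))
if __name__=="__main__": rel(*map(float,sys.argv[1:4]))
E
python3 go.py .4855 .014 .09
```

```text
Traceback (most recent call last):
  File "go.py", line 8, in <module>
    if __name__=="__main__": rel(*map(float,sys.argv[1:4]))
                             ~~~^^^^^^^^^^^^^^^^^^^^^^^^^^^
  File "go.py", line 7, in rel
    print("t",round(s["time_s"],2),"pos",s["eef_pos"].round(4),"tool shift mm",(v*1000).round(1),"yaw(tool y)",np.degrees(np.arctan2(ya[1],ya[0])).round(2),"zax",M.as_matrix()[:,2].round(4),"F",s["contact_force"].round(2),"w",s["width"].round(4))
                                                                                                                                                                                                                                  ^^^^^^^^^^^^^^^^
AttributeError: 'float' object has no attribute 'round'
```

servo_tool(
  steps=[
    {"dx": 0, "dy": 0, "dz": 0, "turn": -7},
    {"dx": 0, "dy": 0, "dz": 0, "turn": -7},
    {"dx": 0, "dy": 0, "dz": 0, "turn": -7},
    {"dx": 0, "dy": 0, "dz": 0, "turn": -7},
    {"dx": 0, "dy": 0, "dz": 0, "turn": -7},
  ],
  grip=255,
  grip_force=20,
)

```text
time_s: 0.52
eef_pos: [0.2393, 0.5223, 0.2188]
eef_rot: [0.293, -3.127, 0.002]
contact_force: [-0.1, -1.2, 0.3]
width: 0.0644
```

```bash
sed -i 's/s\["width"\].round(4)/round(float(s["width"]),4)/' go.py
python3 go.py .4855 .014 .09
```

```text
t 0.52 pos [0.2393 0.5223 0.2188] tool shift mm [-147.4 -545.1  129.1] yaw(tool y) 100.72 zax [-8.0e-04 -1.1e-03 -1.0e+00] F [-0.07 -1.17  0.29] w 0.0644
```

servo_tool(
  steps=[
    {"dx": -0.01, "dy": -0.036, "dz": 0.004, "turn": 0},
    {"dx": -0.01, "dy": -0.036, "dz": 0.004, "turn": 0},
    {"dx": -0.01, "dy": -0.036, "dz": 0.004, "turn": 0},
    {"dx": -0.01, "dy": -0.036, "dz": 0.004, "turn": 0},
    {"dx": -0.01, "dy": -0.036, "dz": 0.004, "turn": 0},
  ],
)

```text
time_s: 0.93
eef_pos: [0.3212, 0.3529, 0.1988]
eef_rot: [0.285, -3.128, 0.001]
contact_force: [-0.1, 0.1, 0.4]
width: 0.0307
```

servo_tool(
  steps=[
    {"dx": -0.01, "dy": -0.036, "dz": 0.006, "turn": 0},
    {"dx": -0.01, "dy": -0.036, "dz": 0.006, "turn": 0},
    {"dx": -0.01, "dy": -0.036, "dz": 0.006, "turn": 0},
    {"dx": -0.01, "dy": -0.036, "dz": 0.006, "turn": 0},
    {"dx": -0.01, "dy": -0.036, "dz": 0.006, "turn": 0},
  ],
)

```text
time_s: 1.35
eef_pos: [0.4029, 0.1848, 0.169]
eef_rot: [0.284, -3.129, -0.0]
contact_force: [0.8, 0.4, -0.5]
width: 0.0003
```

servo_tool(
  steps=[
    {"dx": -0.01, "dy": -0.036, "dz": 0.01, "turn": 0},
    {"dx": -0.01, "dy": -0.036, "dz": 0.01, "turn": 0},
    {"dx": -0.01, "dy": -0.036, "dz": 0.01, "turn": 0},
    {"dx": -0.01, "dy": -0.036, "dz": 0.01, "turn": 0},
    {"dx": -0.008, "dy": -0.036, "dz": 0.01, "turn": 0},
  ],
)

```text
time_s: 1.77
eef_pos: [0.4828, 0.0164, 0.1188]
eef_rot: [-0.283, 3.129, 0.0]
contact_force: [1.2, 1.0, 0.1]
width: 0.0004
```

```bash
python3 go.py .4855 .014 .072
```

```text
t 1.77 pos [0.4828 0.0164 0.1188] tool shift mm [-2.2 -2.8 46.8] yaw(tool y) 100.35 zax [ 0.e+00  2.e-04 -1.e+00] F [1.23 0.98 0.08] w 0.0004
```

servo_tool(
  steps=[
    {"dx": -0.001, "dy": -0.001, "dz": 0.015, "turn": 0},
    {"dx": 0, "dy": 0, "dz": 0.014, "turn": 0},
    {"dx": 0, "dy": 0, "dz": 0.01, "turn": 0},
    {"dx": 0, "dy": 0, "dz": 0.004, "turn": 0},
    {"dx": 0, "dy": 0, "dz": 0, "turn": 0},
  ],
)

```text
time_s: 2.18
eef_pos: [0.4822, 0.0178, 0.0751]
eef_rot: [0.285, -3.126, -0.001]
contact_force: [-0.6, -0.2, 0.3]
width: 0.0001
```

```bash
python3 go.py .4855 .014 .067;python3 - <<'E'
from h import *
from station import ctrl
ims=[]
for n in("top","side"):
    d=ctrl.get_image(n); u,v=map(int,proj(d,(.4855,.014,.053))); ims.append(cv2.resize(d["image"][v-40:v+40,u-40:u+40,::-1],None,fx=5,fy=5,interpolation=cv2.INTER_CUBIC))
cv2.imwrite("pics/p1.png",cv2.hconcat(ims))
E
```

```text
t 2.18 pos [0.4822 0.0178 0.0751] tool shift mm [-2.6 -4.4  8.1] yaw(tool y) 100.4 zax [-3.1e-03  5.0e-04 -1.0e+00] F [-0.61 -0.17  0.31] w 0.0001
```

View pics/p1.png

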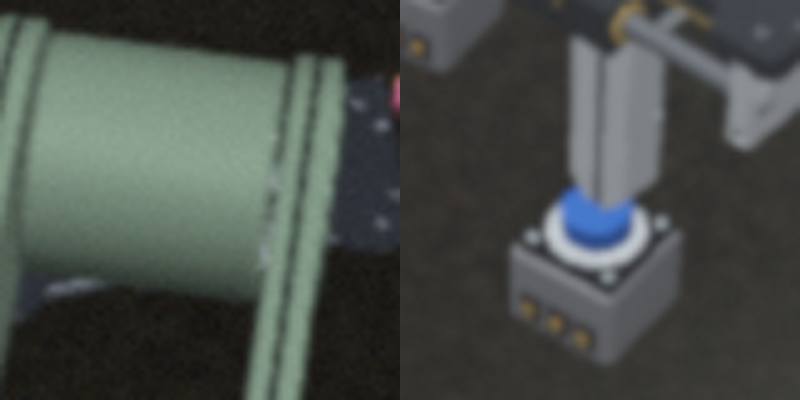

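The side crop shows the shut fingertips just above the blue key of the left switch. I'll correct by 3 to 4 mm and approach to just above it.

servo_tool(
  steps=[
    {"dx": -0.0025, "dy": -0.003, "dz": 0.002, "turn": 0},
    {"dx": 0, "dy": 0, "dz": 0.001, "turn": 0},
    {"dx": 0, "dy": 0, "dz": 0.001, "turn": 0},
    {"dx": 0, "dy": 0, "dz": 0, "turn": 0},
    {"dx": 0, "dy": 0, "dz": 0, "turn": 0},
  ],
)

```text
time_s: 2.7
eef_pos: [0.4867, 0.0149, 0.0726]
eef_rot: [-0.284, 3.128, -0.0]
contact_force: [-0.1, 0.4, -0.6]
width: 0.0009
```

```bash
python3 go.py .4855 .014 .067
```

```text
t 2.7 pos [0.4867 0.0149 0.0726] tool shift mm [ 1.3 -0.7  5.6] yaw(tool y) 100.38 zax [ 2.e-04 -0.e+00 -1.e+00] F [-0.05  0.44 -0.64] w 0.0009
```

servo_tool(
  steps=[
    {"dx": 0, "dy": 0, "dz": 0.001, "turn": 0},
    {"dx": 0, "dy": 0, "dz": 0.0005, "turn": 0},
    {"dx": 0, "dy": 0, "dz": 0.0005, "turn": 0},
    {"dx": 0, "dy": 0, "dz": 0, "turn": 0},
    {"dx": 0, "dy": 0, "dz": 0, "turn": 0},
  ],
)

```text
time_s: 3.12
eef_pos: [0.4865, 0.0149, 0.0704]
eef_rot: [0.284, -3.129, -0.0]
contact_force: [-0.2, 0.3, -0.5]
width: 0.0002
```

servo_tool(
  steps=[
    {"dx": 0, "dy": 0, "dz": 0.0005, "turn": 0},
    {"dx": 0, "dy": 0, "dz": 0.0005, "turn": 0},
    {"dx": 0, "dy": 0, "dz": 0, "turn": 0},
    {"dx": 0, "dy": 0, "dz": 0, "turn": 0},
    {"dx": 0, "dy": 0, "dz": 0, "turn": 0},
  ],
)

```text
time_s: 3.53
eef_pos: [0.4866, 0.0149, 0.0694]
eef_rot: [0.284, -3.129, -0.0]
contact_force: [-0.3, -0.9, -0.2]
width: 0.0008
```

```bash
python3 - <<'E'
from station import ctrl
for i in range(6):
    s=ctrl.state(); print(s["time_s"],s["eef_pos"].round(4),s["contact_force"].round(2),s["tau"].round(2))
E
```

```text
3.5333 [0.4866 0.0149 0.0694] [-0.26 -0.87 -0.19] [-0.000e+00 -3.172e+01 -2.283e+01 -3.000e-02  7.000e-02  0.000e+00]
3.5333 [0.4866 0.0149 0.0694] [-0.26 -0.87 -0.19] [-0.000e+00 -3.172e+01 -2.283e+01 -3.000e-02  7.000e-02  0.000e+00]
3.5333 [0.4866 0.0149 0.0694] [-0.26 -0.87 -0.19] [-0.000e+00 -3.172e+01 -2.283e+01 -3.000e-02  7.000e-02  0.000e+00]
3.5333 [0.4866 0.0149 0.0694] [-0.26 -0.87 -0.19] [-0.000e+00 -3.172e+01 -2.283e+01 -3.000e-02  7.000e-02  0.000e+00]
3.5333 [0.4866 0.0149 0.0694] [-0.26 -0.87 -0.19] [-0.000e+00 -3.172e+01 -2.283e+01 -3.000e-02  7.000e-02  0.000e+00]
3.5333 [0.4866 0.0149 0.0694] [-0.26 -0.87 -0.19] [-0.000e+00 -3.172e+01 -2.283e+01 -3.000e-02  7.000e-02  0.000e+00]
```

servo_tool(
  steps=[
    {"dx": 0, "dy": 0, "dz": 0.0005, "turn": 0},
    {"dx": 0, "dy": 0, "dz": 0.0005, "turn": 0},
    {"dx": 0, "dy": 0, "dz": 0.0005, "turn": 0},
    {"dx": 0, "dy": 0, "dz": 0.0005, "turn": 0},
    {"dx": 0, "dy": 0, "dz": 0.0005, "turn": 0},
  ],
)

```text
time_s: 3.95
eef_pos: [0.4866, 0.0149, 0.0669]
eef_rot: [0.284, -3.129, -0.0]
contact_force: [-0.6, -0.1, 0.6]
width: 0.0006
```

servo_tool(
  steps=[
    {"dx": 0, "dy": 0, "dz": 0.0005, "turn": 0},
    {"dx": 0, "dy": 0, "dz": 0, "turn": 0},
    {"dx": 0, "dy": 0, "dz": 0, "turn": 0},
    {"dx": 0, "dy": 0, "dz": 0, "turn": 0},
    {"dx": 0, "dy": 0, "dz": 0, "turn": 0},
  ],
)

```text
time_s: 4.37
eef_pos: [0.4866, 0.0149, 0.0665]
eef_rot: [0.284, -3.129, 0.0]
contact_force: [-0.9, 0.5, 1.5]
width: 0.0005
```

servo_tool(
  steps=[
    {"dx": 0, "dy": 0, "dz": 0.0003, "turn": 0},
    {"dx": 0, "dy": 0, "dz": 0, "turn": 0},
    {"dx": 0, "dy": 0, "dz": 0, "turn": 0},
    {"dx": 0, "dy": 0, "dz": 0, "turn": 0},
    {"dx": 0, "dy": 0, "dz": 0, "turn": 0},
  ],
)

```text
time_s: 4.78
eef_pos: [0.4866, 0.0149, 0.0662]
eef_rot: [-0.284, 3.129, -0.0]
contact_force: [-0.8, 0.7, 1.3]
width: 0.0003
```

servo_tool(
  steps=[
    {"dx": 0, "dy": 0, "dz": 0.0003, "turn": 0},
    {"dx": 0, "dy": 0, "dz": 0, "turn": 0},
    {"dx": 0, "dy": 0, "dz": 0, "turn": 0},
    {"dx": 0, "dy": 0, "dz": 0, "turn": 0},
    {"dx": 0, "dy": 0, "dz": 0, "turn": 0},
  ],
)

```text
time_s: 5.2
eef_pos: [0.4866, 0.0149, 0.0659]
eef_rot: [-0.284, 3.129, 0.0]
contact_force: [-0.8, 0.1, 3.1]
width: 0.0007
```

servo_tool(
  steps=[
    {"dx": 0, "dy": 0, "dz": 0.0003, "turn": 0},
    {"dx": 0, "dy": 0, "dz": 0, "turn": 0},
    {"dx": 0, "dy": 0, "dz": 0, "turn": 0},
    {"dx": 0, "dy": 0, "dz": 0, "turn": 0},
    {"dx": 0, "dy": 0, "dz": 0, "turn": 0},
  ],
)

```text
time_s: 5.62
eef_pos: [0.4866, 0.0149, 0.0656]
eef_rot: [-0.284, 3.129, -0.0]
contact_force: [-1.1, 0.5, 2.3]
width: 0.0005
```

servo_tool(
  steps=[
    {"dx": 0, "dy": 0, "dz": 0.0003, "turn": 0},
    {"dx": 0, "dy": 0, "dz": 0, "turn": 0},
    {"dx": 0, "dy": 0, "dz": 0, "turn": 0},
    {"dx": 0, "dy": 0, "dz": 0, "turn": 0},
    {"dx": 0, "dy": 0, "dz": 0, "turn": 0},
  ],
)

```text
time_s: 6.03
eef_pos: [0.4866, 0.0149, 0.0653]
eef_rot: [-0.284, 3.129, 0.0]
contact_force: [-0.4, -0.7, 2.2]
width: 0.0004
```

servo_tool(
  steps=[
    {"dx": 0, "dy": 0, "dz": 0.0003, "turn": 0},
    {"dx": 0, "dy": 0, "dz": 0, "turn": 0},
    {"dx": 0, "dy": 0, "dz": 0, "turn": 0},
    {"dx": 0, "dy": 0, "dz": 0, "turn": 0},
    {"dx": 0, "dy": 0, "dz": 0, "turn": 0},
  ],
)

```text
time_s: 6.45
eef_pos: [0.4865, 0.0149, 0.0647]
eef_rot: [0.284, -3.128, -0.0]
contact_force: [-0.2, 0.4, -0.3]
width: 0.0007
```

Switch 1 clicked near z=0.065, with a peak of about 3 N. Next is the middle switch.

servo_tool(
  steps=[
    {"dx": 0, "dy": 0, "dz": -0.012, "turn": 0},
    {"dx": 0, "dy": 0, "dz": -0.012, "turn": 0},
    {"dx": 0, "dy": 0, "dz": 0, "turn": 0},
    {"dx": 0, "dy": 0, "dz": 0, "turn": 0},
    {"dx": 0, "dy": 0, "dz": 0, "turn": 0},
  ],
)

```text
time_s: 6.87
eef_pos: [0.4863, 0.0149, 0.0884]
eef_rot: [0.284, -3.128, -0.0]
contact_force: [-1.3, -0.5, 0.7]
width: 0.0004
```

```bash
python3 go.py .4425 -.149 .072;python3 go.py .5025 -.2885 .072
```

```text
t 6.87 pos [0.4863 0.0149 0.0884] tool shift mm [  72.6 -153.4   16.4] yaw(tool y) 100.37 zax [-5.e-04  1.e-04 -1.e+00] F [-1.3  -0.54  0.65] w 0.0004
t 6.87 pos [0.4863 0.0149 0.0884] tool shift mm [  38.6 -301.4   16.4] yaw(tool y) 100.37 zax [-5.e-04  1.e-04 -1.e+00] F [-1.3  -0.54  0.65] w 0.0004
```

servo_tool(
  steps=[
    {"dx": 0.0145, "dy": -0.0305, "dz": 0, "turn": 0},
    {"dx": 0.0145, "dy": -0.0305, "dz": 0, "turn": 0},
    {"dx": 0.0145, "dy": -0.0305, "dz": 0, "turn": 0},
    {"dx": 0.0145, "dy": -0.0305, "dz": 0, "turn": 0},
    {"dx": 0.0145, "dy": -0.0305, "dz": 0, "turn": 0},
  ],
)

```text
time_s: 7.28
eef_pos: [0.4415, -0.1491, 0.0881]
eef_rot: [0.285, -3.128, -0.001]
contact_force: [0.3, 1.2, 0.3]
width: 0.0004
```

servo_tool(
  steps=[
    {"dx": 0, "dy": 0, "dz": 0.01, "turn": 0},
    {"dx": 0, "dy": 0, "dz": 0.007, "turn": 0},
    {"dx": 0, "dy": 0, "dz": 0, "turn": 0},
    {"dx": 0, "dy": 0, "dz": 0, "turn": 0},
    {"dx": 0, "dy": 0, "dz": 0, "turn": 0},
  ],
)

```text
time_s: 7.7
eef_pos: [0.4427, -0.1469, 0.0715]
eef_rot: [0.287, -3.128, -0.001]
contact_force: [-0.1, 1.0, 0.3]
width: 0.0005
```

```bash
python3 go.py .4425 -.149 .067
```

```text
t 7.7 pos [ 0.4427 -0.1469  0.0715] tool shift mm [ 0.5 -2.1  4.5] yaw(tool y) 100.49 zax [-1.e-03  7.e-04 -1.e+00] F [-0.1   1.02  0.3 ] w 0.0005
```

Go to z≈0.066 in one go, then use 0.3 mm increments.

servo_tool(
  steps=[
    {"dx": 0, "dy": -0.002, "dz": 0.002, "turn": 0},
    {"dx": 0, "dy": 0, "dz": 0.001, "turn": 0},
    {"dx": 0, "dy": 0, "dz": 0.001, "turn": 0},
    {"dx": 0, "dy": 0, "dz": 0, "turn": 0},
    {"dx": 0, "dy": 0, "dz": 0, "turn": 0},
  ],
)

```text
time_s: 8.12
eef_pos: [0.4432, -0.15, 0.068]
eef_rot: [-0.285, 3.129, -0.0]
contact_force: [0.2, -0.4, 0.8]
width: 0.0005
```

servo_tool(
  steps=[
    {"dx": 0, "dy": 0, "dz": 0.0006, "turn": 0},
    {"dx": 0, "dy": 0, "dz": 0, "turn": 0},
    {"dx": 0, "dy": 0, "dz": 0, "turn": 0},
    {"dx": 0, "dy": 0, "dz": 0, "turn": 0},
    {"dx": 0, "dy": 0, "dz": 0, "turn": 0},
  ],
)

```text
time_s: 8.53
eef_pos: [0.4431, -0.1502, 0.0674]
eef_rot: [-0.284, 3.129, -0.0]
contact_force: [-0.6, 0.3, 0.2]
width: 0.0007
```

servo_tool(
  steps=[
    {"dx": 0, "dy": 0, "dz": 0.0006, "turn": 0},
    {"dx": 0, "dy": 0, "dz": 0, "turn": 0},
    {"dx": 0, "dy": 0, "dz": 0, "turn": 0},
    {"dx": 0, "dy": 0, "dz": 0, "turn": 0},
    {"dx": 0, "dy": 0, "dz": 0, "turn": 0},
  ],
)

```text
time_s: 8.95
eef_pos: [0.4431, -0.1502, 0.0669]
eef_rot: [-0.284, 3.129, -0.0]
contact_force: [0.3, 0.5, 2.6]
width: 0.0005
```

servo_tool(
  steps=[
    {"dx": 0, "dy": 0, "dz": 0.0004, "turn": 0},
    {"dx": 0, "dy": 0, "dz": 0, "turn": 0},
    {"dx": 0, "dy": 0, "dz": 0, "turn": 0},
    {"dx": 0, "dy": 0, "dz": 0, "turn": 0},
    {"dx": 0, "dy": 0, "dz": 0, "turn": 0},
  ],
)

```text
time_s: 9.37
eef_pos: [0.4431, -0.1502, 0.0665]
eef_rot: [-0.284, 3.129, -0.0]
contact_force: [-0.3, 0.5, 2.6]
width: 0.0006
```

servo_tool(
  steps=[
    {"dx": 0, "dy": 0, "dz": 0.0004, "turn": 0},
    {"dx": 0, "dy": 0, "dz": 0, "turn": 0},
    {"dx": 0, "dy": 0, "dz": 0, "turn": 0},
    {"dx": 0, "dy": 0, "dz": 0, "turn": 0},
    {"dx": 0, "dy": 0, "dz": 0, "turn": 0},
  ],
)

```text
time_s: 9.78
eef_pos: [0.4432, -0.1502, 0.0661]
eef_rot: [-0.284, 3.129, -0.0]
contact_force: [-1.1, 0.7, 5.4]
width: 0.0003
```

servo_tool(
  steps=[
    {"dx": 0, "dy": 0, "dz": 0.0004, "turn": 0},
    {"dx": 0, "dy": 0, "dz": 0, "turn": 0},
    {"dx": 0, "dy": 0, "dz": 0, "turn": 0},
    {"dx": 0, "dy": 0, "dz": 0, "turn": 0},
    {"dx": 0, "dy": 0, "dz": 0, "turn": 0},
  ],
)

```text
time_s: 10.2
eef_pos: [0.4432, -0.1502, 0.0658]
eef_rot: [-0.284, 3.129, -0.0]
contact_force: [-1.2, 0.2, 5.4]
width: 0.0005
```

servo_tool(
  steps=[
    {"dx": 0, "dy": 0, "dz": 0.0003, "turn": 0},
    {"dx": 0, "dy": 0, "dz": 0, "turn": 0},
    {"dx": 0, "dy": 0, "dz": 0, "turn": 0},
    {"dx": 0, "dy": 0, "dz": 0, "turn": 0},
    {"dx": 0, "dy": 0, "dz": 0, "turn": 0},
  ],
)

```text
time_s: 10.62
eef_pos: [0.4432, -0.1502, 0.0657]
eef_rot: [-0.284, 3.129, -0.0]
contact_force: [-1.3, 0.9, 6.7]
width: 0.0003
```

servo_tool(
  steps=[
    {"dx": 0, "dy": 0, "dz": 0.0003, "turn": 0},
    {"dx": 0, "dy": 0, "dz": 0, "turn": 0},
    {"dx": 0, "dy": 0, "dz": 0, "turn": 0},
    {"dx": 0, "dy": 0, "dz": 0, "turn": 0},
    {"dx": 0, "dy": 0, "dz": 0, "turn": 0},
  ],
)

```text
time_s: 11.03
eef_pos: [0.4432, -0.1502, 0.0654]
eef_rot: [-0.284, 3.129, -0.0]
contact_force: [-2.3, 1.3, 6.5]
width: 0.0004
```

servo_tool(
  steps=[
    {"dx": 0, "dy": 0, "dz": 0.0003, "turn": 0},
    {"dx": 0, "dy": 0, "dz": 0, "turn": 0},
    {"dx": 0, "dy": 0, "dz": 0, "turn": 0},
    {"dx": 0, "dy": 0, "dz": 0, "turn": 0},
    {"dx": 0, "dy": 0, "dz": 0, "turn": 0},
  ],
)

```text
time_s: 11.45
eef_pos: [0.4432, -0.1503, 0.0652]
eef_rot: [-0.284, 3.129, -0.0]
contact_force: [-2.3, 1.3, 8.8]
width: 0.0006
```

servo_tool(
  steps=[
    {"dx": 0, "dy": 0, "dz": 0.0003, "turn": 0},
    {"dx": 0, "dy": 0, "dz": 0, "turn": 0},
    {"dx": 0, "dy": 0, "dz": 0, "turn": 0},
    {"dx": 0, "dy": 0, "dz": 0, "turn": 0},
    {"dx": 0, "dy": 0, "dz": 0, "turn": 0},
  ],
)

```text
time_s: 11.87
eef_pos: [0.4432, -0.1503, 0.065]
eef_rot: [-0.284, 3.129, -0.0]
contact_force: [-3.3, 1.5, 7.8]
width: 0.0005
```

servo_tool(
  steps=[
    {"dx": 0, "dy": 0, "dz": 0.0003, "turn": 0},
    {"dx": 0, "dy": 0, "dz": 0, "turn": 0},
    {"dx": 0, "dy": 0, "dz": 0, "turn": 0},
    {"dx": 0, "dy": 0, "dz": 0, "turn": 0},
    {"dx": 0, "dy": 0, "dz": 0, "turn": 0},
  ],
)

```text
time_s: 12.28
eef_pos: [0.4428, -0.1499, 0.0635]
eef_rot: [0.284, -3.128, -0.001]
contact_force: [-0.6, -1.2, -0.1]
width: 0.0005
```

The middle switch clicked with a peak of about 8.5 N. Next is the right switch.

servo_tool(
  steps=[
    {"dx": 0, "dy": 0, "dz": -0.012, "turn": 0},
    {"dx": 0, "dy": 0, "dz": -0.013, "turn": 0},
    {"dx": 0, "dy": 0, "dz": 0, "turn": 0},
    {"dx": 0, "dy": 0, "dz": 0, "turn": 0},
    {"dx": 0, "dy": 0, "dz": 0, "turn": 0},
  ],
)

```text
time_s: 12.7
eef_pos: [0.4427, -0.1499, 0.0884]
eef_rot: [0.284, -3.128, -0.001]
contact_force: [0.0, -0.5, -0.2]
width: 0.0005
```

```bash
python3 go.py .5025 -.2885 .072
```

```text
t 12.7 pos [ 0.4427 -0.1499  0.0884] tool shift mm [ -33.8 -147.1   16.3] yaw(tool y) 100.37 zax [-7.e-04  4.e-04 -1.e+00] F [ 0.02 -0.48 -0.16] w 0.0005
```

servo_tool(
  steps=[
    {"dx": -0.007, "dy": -0.03, "dz": 0, "turn": 0},
    {"dx": -0.007, "dy": -0.03, "dz": 0, "turn": 0},
    {"dx": -0.007, "dy": -0.03, "dz": 0, "turn": 0},
    {"dx": -0.007, "dy": -0.03, "dz": 0, "turn": 0},
    {"dx": -0.006, "dy": -0.027, "dz": 0, "turn": 0},
  ],
)

```text
time_s: 13.12
eef_pos: [0.503, -0.2898, 0.0877]
eef_rot: [0.284, -3.128, -0.002]
contact_force: [-0.2, -0.8, 0.9]
width: 0.0005
```

servo_tool(
  steps=[
    {"dx": 0, "dy": 0, "dz": 0.01, "turn": 0},
    {"dx": 0, "dy": 0, "dz": 0.007, "turn": 0},
    {"dx": 0, "dy": 0, "dz": 0, "turn": 0},
    {"dx": 0, "dy": 0, "dz": 0, "turn": 0},
    {"dx": 0, "dy": 0, "dz": 0, "turn": 0},
  ],
)

```text
time_s: 13.53
eef_pos: [0.5022, -0.2871, 0.0714]
eef_rot: [0.286, -3.127, -0.002]
contact_force: [-0.1, 0.1, 0.7]
width: 0.0003
```

```bash
python3 go.py .5025 -.2885 .067
```

```text
t 13.53 pos [ 0.5022 -0.2871  0.0714] tool shift mm [-0.  -1.5  4.4] yaw(tool y) 100.44 zax [-0.0015  0.0014 -1.    ] F [-0.07  0.06  0.74] w 0.0003
```

servo_tool(
  steps=[
    {"dx": 0, "dy": 0, "dz": 0.002, "turn": 0},
    {"dx": 0, "dy": 0, "dz": 0.001, "turn": 0},
    {"dx": 0, "dy": 0, "dz": 0.001, "turn": 0},
    {"dx": 0, "dy": 0, "dz": 0, "turn": 0},
    {"dx": 0, "dy": 0, "dz": 0, "turn": 0},
  ],
)

```text
time_s: 13.95
eef_pos: [0.5031, -0.2885, 0.0682]
eef_rot: [-0.284, 3.129, -0.0]
contact_force: [0.2, 0.0, -0.1]
width: -0.0001
```

servo_tool(
  steps=[
    {"dx": 0, "dy": 0, "dz": 0.0006, "turn": 0},
    {"dx": 0, "dy": 0, "dz": 0.0004, "turn": 0},
    {"dx": 0, "dy": 0, "dz": 0, "turn": 0},
    {"dx": 0, "dy": 0, "dz": 0, "turn": 0},
    {"dx": 0, "dy": 0, "dz": 0, "turn": 0},
  ],
)

```text
time_s: 14.37
eef_pos: [0.5031, -0.2887, 0.0672]
eef_rot: [-0.284, 3.128, -0.0]
contact_force: [0.2, -0.6, 0.7]
width: 0.0007
```

servo_tool(
  steps=[
    {"dx": 0, "dy": 0, "dz": 0.0004, "turn": 0},
    {"dx": 0, "dy": 0, "dz": 0, "turn": 0},
    {"dx": 0, "dy": 0, "dz": 0, "turn": 0},
    {"dx": 0, "dy": 0, "dz": 0, "turn": 0},
    {"dx": 0, "dy": 0, "dz": 0, "turn": 0},
  ],
)

```text
time_s: 14.78
eef_pos: [0.5032, -0.2887, 0.0668]
eef_rot: [-0.284, 3.128, -0.0]
contact_force: [0.2, -0.1, 1.6]
width: 0.0005
```

servo_tool(
  steps=[
    {"dx": 0, "dy": 0, "dz": 0.0004, "turn": 0},
    {"dx": 0, "dy": 0, "dz": 0, "turn": 0},
    {"dx": 0, "dy": 0, "dz": 0, "turn": 0},
    {"dx": 0, "dy": 0, "dz": 0, "turn": 0},
    {"dx": 0, "dy": 0, "dz": 0, "turn": 0},
  ],
)

```text
time_s: 15.2
eef_pos: [0.5031, -0.2887, 0.0664]
eef_rot: [-0.284, 3.128, -0.0]
contact_force: [-0.7, -0.3, 2.9]
width: 0.0006
```

servo_tool(
  steps=[
    {"dx": 0, "dy": 0, "dz": 0.0003, "turn": 0},
    {"dx": 0, "dy": 0, "dz": 0, "turn": 0},
    {"dx": 0, "dy": 0, "dz": 0, "turn": 0},
    {"dx": 0, "dy": 0, "dz": 0, "turn": 0},
    {"dx": 0, "dy": 0, "dz": 0, "turn": 0},
  ],
)

```text
time_s: 15.62
eef_pos: [0.5031, -0.2887, 0.0661]
eef_rot: [-0.284, 3.129, -0.0]
contact_force: [1.2, -0.4, 2.6]
width: 0.0005
```

servo_tool(
  steps=[
    {"dx": 0, "dy": 0, "dz": 0.0003, "turn": 0},
    {"dx": 0, "dy": 0, "dz": 0, "turn": 0},
    {"dx": 0, "dy": 0, "dz": 0, "turn": 0},
    {"dx": 0, "dy": 0, "dz": 0, "turn": 0},
    {"dx": 0, "dy": 0, "dz": 0, "turn": 0},
  ],
)

```text
time_s: 16.03
eef_pos: [0.5031, -0.2887, 0.0658]
eef_rot: [-0.284, 3.128, -0.0]
contact_force: [0.5, 0.3, 3.4]
width: 0.0005
```

servo_tool(
  steps=[
    {"dx": 0, "dy": 0, "dz": 0.0003, "turn": 0},
    {"dx": 0, "dy": 0, "dz": 0, "turn": 0},
    {"dx": 0, "dy": 0, "dz": 0, "turn": 0},
    {"dx": 0, "dy": 0, "dz": 0, "turn": 0},
    {"dx": 0, "dy": 0, "dz": 0, "turn": 0},
  ],
)

```text
time_s: 16.45
eef_pos: [0.5031, -0.2887, 0.0655]
eef_rot: [-0.284, 3.128, -0.0]
contact_force: [-0.5, -0.2, 5.3]
width: 0.0004
```

servo_tool(
  steps=[
    {"dx": 0, "dy": 0, "dz": 0.0003, "turn": 0},
    {"dx": 0, "dy": 0, "dz": 0, "turn": 0},
    {"dx": 0, "dy": 0, "dz": 0, "turn": 0},
    {"dx": 0, "dy": 0, "dz": 0, "turn": 0},
    {"dx": 0, "dy": 0, "dz": 0, "turn": 0},
  ],
)

```text
time_s: 16.87
eef_pos: [0.5031, -0.2887, 0.0652]
eef_rot: [-0.284, 3.128, -0.0]
contact_force: [-0.3, -0.1, 4.4]
width: -0.0
```

servo_tool(
  steps=[
    {"dx": 0, "dy": 0, "dz": 0.0003, "turn": 0},
    {"dx": 0, "dy": 0, "dz": 0, "turn": 0},
    {"dx": 0, "dy": 0, "dz": 0, "turn": 0},
    {"dx": 0, "dy": 0, "dz": 0, "turn": 0},
    {"dx": 0, "dy": 0, "dz": 0, "turn": 0},
  ],
)

```text
time_s: 17.28
eef_pos: [0.5021, -0.288, 0.0636]
eef_rot: [0.284, -3.127, -0.003]
contact_force: [-1.1, -0.6, -0.6]
width: 0.0004
```

The right switch clicked at about 5.5 N, so the middle switch is the stiffest (3, 8.5 and 5.5 N). I'll lift, open and look.

servo_tool(
  steps=[
    {"dx": 0, "dy": 0, "dz": -0.015, "turn": 0},
    {"dx": 0, "dy": -0.005, "dz": -0.02, "turn": 0},
    {"dx": 0, "dy": -0.005, "dz": -0.025, "turn": 0},
    {"dx": 0, "dy": -0.005, "dz": -0.02, "turn": 0},
    {"dx": 0, "dy": 0, "dz": 0, "turn": 0},
  ],
  grip=0,
)

```text
time_s: 17.7
eef_pos: [0.5083, -0.3062, 0.1494]
eef_rot: [-0.283, 3.123, -0.01]
contact_force: [0.8, -1.0, 1.5]
width: 0.0304
```

```bash
python3 - <<'E'
from h import *
from station import ctrl
ims=[]
for n in("top","side"):
    d=ctrl.get_image(n); pickle.dump(d,open(f"{n}1.pkl","wb"))
    u,v=map(int,proj(d,(.465,-.14,.053))); ims.append(cv2.resize(d["image"][max(0,v-75):v+75,u-100:u+100,::-1],(400,300),interpolation=cv2.INTER_CUBIC))
    for c,s in keys(d): print(n,c.round(1),s, ray(d,*c,.049 if n=="top" else .047).round(4))
cv2.imwrite("pics/p2.png",cv2.hconcat(ims))
E
python3 go.py .443 -.149 .1
```

```text
top [86.  42.8] [ 66  40  44   8 107] [0.9927 0.5622 0.049 ]
top [148.7  58.5] [123  50  53  16 134] [0.9529 0.4143 0.049 ]
top [374.  235.5] [369 230  11  11  94] [ 0.5389 -0.1018  0.049 ]
top [322.3 260.2] [317 255  11  11  96] [0.4843 0.0139 0.049 ]
top [395.5 279.3] [390 274  12  11  95] [ 0.4412 -0.1483  0.049 ]
top [172.  339.8] [165 311  17  53 171] [0.3091 0.3483 0.049 ]
top [409. 323.] [404 318  11  11  98] [ 0.3451 -0.1767  0.049 ]
side [345.  146.2] [340 141  11  11 104] [ 0.3454 -0.1807  0.047 ]
side [251.9 148.9] [246 145  12   9  90] [ 0.5034 -0.2911  0.047 ]
side [315.9 172.6] [311 168  11  10  96] [ 0.443 -0.15   0.047]
side [288.2 205.4] [283 199  12  13 130] [ 0.54   -0.1059  0.047 ]
side [350.1 228.9] [344 223  13  12 124] [0.4866 0.0126 0.047 ]
side [ 61.1 310.8] [ 40 275  45  78 329] [ 0.9692 -0.1258  0.047 ]
side [581.5 314.5] [572 311  22   8  96] [0.3155 0.3802 0.047 ]
side [147.3 463.6] [137 448  21  32 125] [0.9679 0.1874 0.047 ]
t 17.8 pos [ 0.5058 -0.3035  0.1448] tool shift mm [ 34.  163.3  44.7] yaw(tool y) 100.36 zax [ 6.e-04 -4.e-04 -1.e+00] F [-0.09  0.16  0.13] w 0.0385
```

View pics/p2.png

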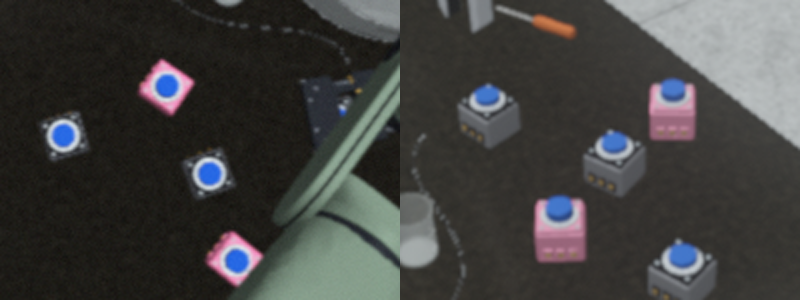

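All three keys are down: they sit about 1 px lower in the side view, while the pink ones have not changed. The middle switch is unmoved. Next is its yaw from the corner screws.

```bash
python3 - <<'E'
from h import *
ims=[]
for n in("top","side"):
    d=pickle.load(open(f"{n}1.pkl","rb")); u,v=map(int,proj(d,(.4425,-.1495,.045)))
    K=8; g=cv2.resize(d["image"][v-22:v+22,u-22:u+22],None,fx=K,fy=K,interpolation=cv2.INTER_CUBIC); ims.append(g[:,:,::-1].copy())
    gr=g.min(2).astype('float32'); gr=cv2.GaussianBlur(gr,(0,0),3)
    mx=(gr==cv2.dilate(gr,np.ones((25,25))))&(gr>70)
    for y,x in zip(*np.where(mx)):
        p=ray(d,u-22+(x+.5)/K-.5,v-22+(y+.5)/K-.5,.040); q=p[:2]-[.4425,-.1495]
        print(n,x,y,gr[y,x],p.round(4),"r",np.hypot(*q).round(4),"ang-45 mod90",((np.degrees(np.arctan2(q[1],q[0]))-45)%90).round(1))
cv2.imwrite("pics/p3.png",cv2.hconcat(ims))
E
```

```text
top 217 114 112.81189 [ 0.4625 -0.1587  0.04  ] r 0.022 ang-45 mod90 20.2
top 174 136 208.37907 [ 0.4564 -0.1467  0.04  ] r 0.0142 ang-45 mod90 56.6
top 211 143 192.65059 [ 0.4544 -0.1569  0.04  ] r 0.014 ang-45 mod90 13.0
top 143 151 196.61581 [ 0.4522 -0.138   0.04  ] r 0.0151 ang-45 mod90 4.9
top 105 155 118.36972 [ 0.4511 -0.1274  0.04  ] r 0.0238 ang-45 mod90 23.6
top 235 210 181.97643 [ 0.4357 -0.1633  0.04  ] r 0.0154 ang-45 mod90 18.9
top 132 214 191.1012 [ 0.4347 -0.1347  0.04  ] r 0.0167 ang-45 mod90 72.8
top 208 240 192.14658 [ 0.4274 -0.1557  0.04  ] r 0.0163 ang-45 mod90 67.4
top 178 247 195.85439 [ 0.4255 -0.1474  0.04  ] r 0.0172 ang-45 mod90 37.9
top 147 268 130.99232 [ 0.4197 -0.1387  0.04  ] r 0.0253 ang-45 mod90 19.6
side 351 0 190.92505 [ 0.3613 -0.1858  0.04  ] r 0.0889 ang-45 mod90 69.1
side 351 122 119.68384 [ 0.3914 -0.1471  0.04  ] r 0.0511 ang-45 mod90 42.3
side 161 137 127.14335 [ 0.4328 -0.1716  0.04  ] r 0.0241 ang-45 mod90 21.4
side 269 184 116.22565 [ 0.4223 -0.1406  0.04  ] r 0.0221 ang-45 mod90 21.3
side 240 198 184.96855 [ 0.4312 -0.1408  0.04  ] r 0.0143 ang-45 mod90 7.4
side 118 206 188.53163 [ 0.4569 -0.1568  0.04  ] r 0.0162 ang-45 mod90 18.2
side 86 209 114.731804 [ 0.4639 -0.1607  0.04  ] r 0.0241 ang-45 mod90 17.4
side 176 235 173.54486 [ 0.452  -0.1392  0.04  ] r 0.014 ang-45 mod90 2.2
side 71 240 112.92348 [ 0.4736 -0.1535  0.04  ] r 0.0313 ang-45 mod90 37.6
side 103 253 117.75662 [ 0.4702 -0.1448  0.04  ] r 0.0281 ang-45 mod90 54.7
side 233 265 99.70707 [ 0.4475 -0.1218  0.04  ] r 0.0282 ang-45 mod90 34.7
side 166 280 118.66949 [ 0.4638 -0.1274  0.04  ] r 0.0307 ang-45 mod90 1.1
side 108 346 76.55226 [ 0.489  -0.1167  0.04  ] r 0.0569 ang-45 mod90 80.2
side 151 351 71.28373 [ 0.4818 -0.1089  0.04  ] r 0.0565 ang-45 mod90 0.9
side 200 351 91.535225 [ 0.4725 -0.1018  0.04  ] r 0.0564 ang-45 mod90 12.9
```

View pics/p3.png

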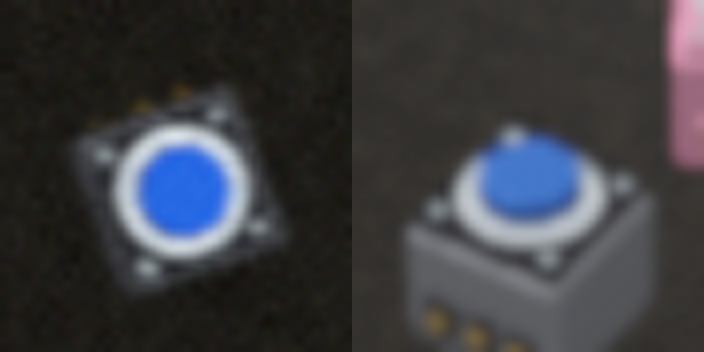

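servo_tool(
  steps=[
    {"dx": 0.007, "dy": 0.032, "dz": 0, "turn": 0},
    {"dx": 0.007, "dy": 0.032, "dz": 0, "turn": 0},
    {"dx": 0.007, "dy": 0.032, "dz": 0, "turn": 0},
    {"dx": 0.007, "dy": 0.032, "dz": 0, "turn": -4.3},
    {"dx": 0.007, "dy": 0.032, "dz": 0, "turn": -5},
  ],
)

```text
time_s: 18.22
eef_pos: [0.4378, -0.1507, 0.1421]
eef_rot: [0.542, -3.091, -0.006]
contact_force: [1.0, 0.4, 0.8]
width: 0.0718
```

servo_tool(
  steps=[
    {"dx": 0, "dy": 0, "dz": 0.01, "turn": 0},
    {"dx": 0, "dy": 0, "dz": 0.01, "turn": 0},
    {"dx": 0, "dy": 0, "dz": 0.01, "turn": 0},
    {"dx": 0, "dy": 0, "dz": 0.01, "turn": 0},
    {"dx": 0, "dy": 0, "dz": 0, "turn": 0},
  ],
)

```text
time_s: 18.63
eef_pos: [0.4385, -0.1531, 0.1015]
eef_rot: [0.534, -3.091, -0.006]
contact_force: [-0.5, -0.9, -0.8]
width: 0.0937
```

```bash
python3 go.py .4421 -.1497 .022
```

```text
t 18.63 pos [ 0.4385 -0.1531  0.1015] tool shift mm [-4.8  1.7 79.5] yaw(tool y) 109.59 zax [-0.0051  0.0028 -1.    ] F [-0.49 -0.94 -0.78] w 0.0937
```

servo_tool(
  steps=[
    {"dx": -0.004, "dy": 0.001, "dz": 0.01, "turn": 0},
    {"dx": 0, "dy": 0, "dz": 0.005, "turn": 0},
    {"dx": 0, "dy": 0, "dz": 0, "turn": 0},
    {"dx": 0, "dy": 0, "dz": 0, "turn": 0},
    {"dx": 0, "dy": 0, "dz": 0, "turn": 0},
  ],
)

```text
time_s: 19.05
eef_pos: [0.444, -0.1513, 0.09]
eef_rot: [-0.536, 3.095, -0.001]
contact_force: [0.0, -0.0, 0.7]
width: 0.0939
```

```bash
python3 go.py .4421 -.1497 .022
```

```text
t 19.05 pos [ 0.444  -0.1513  0.09  ] tool shift mm [ 1.3  2.2 68. ] yaw(tool y) 109.67 zax [ 5.e-04 -4.e-04 -1.e+00] F [ 0.01 -0.03  0.7 ] w 0.0939
```

servo_tool(
  steps=[
    {"dx": 0.001, "dy": 0.002, "dz": 0.014, "turn": 0},
    {"dx": 0, "dy": 0, "dz": 0.014, "turn": 0},
    {"dx": 0, "dy": 0, "dz": 0.014, "turn": 0},
    {"dx": 0, "dy": 0, "dz": 0.014, "turn": 0},
    {"dx": 0, "dy": 0, "dz": 0.01, "turn": 0},
  ],
)

```text
time_s: 19.47
eef_pos: [0.4421, -0.1495, 0.0233]
eef_rot: [-0.537, 3.095, -0.0]
contact_force: [0.1, -0.1, -0.8]
width: 0.0939
```

servo_tool(
  steps=[
    {"dx": 0, "dy": 0, "dz": 0, "turn": 0},
    {"dx": 0, "dy": 0, "dz": 0, "turn": 0},
    {"dx": 0, "dy": 0, "dz": 0, "turn": 0},
    {"dx": 0, "dy": 0, "dz": 0, "turn": 0},
    {"dx": 0, "dy": 0, "dz": 0, "turn": 0},
  ],
)

```text
time_s: 19.88
eef_pos: [0.4428, -0.1499, 0.0246]
eef_rot: [-0.537, 3.094, -0.002]
contact_force: [-0.6, -0.1, -0.0]
width: 0.0938
```

```bash
python3 go.py .4421 -.1497 .022; python3 - <<'E'
from h import *
from station import ctrl
d=ctrl.get_image("side"); u,v=map(int,proj(d,(.4421,-.1497,.04))); cv2.imwrite("pics/p4.png",cv2.resize(d["image"][v-45:v+45,u-60:u+60,::-1],None,fx=5,fy=5,interpolation=cv2.INTER_CUBIC))
E
```

```text
t 19.88 pos [ 0.4428 -0.1499  0.0246] tool shift mm [0.6 0.5 2.6] yaw(tool y) 109.68 zax [ 1.7e-03 -9.0e-04 -1.0e+00] F [-0.56 -0.08 -0.05] w 0.0938
```

View pics/p4.png

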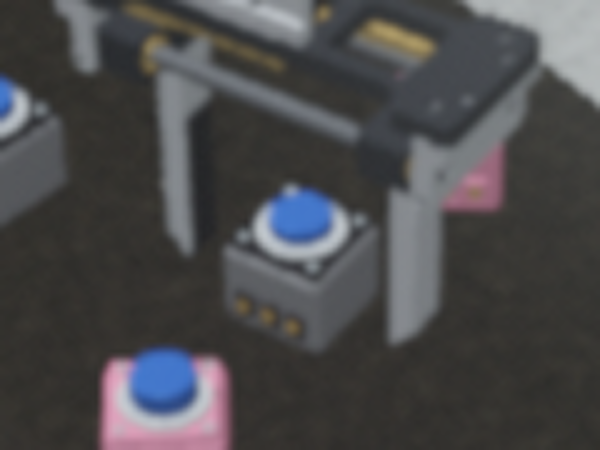

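The fingers straddle the middle grey switch across its y faces, clear of the terminals and of both pink blocks. Closing.

servo_tool(
  steps=[
    {"dx": 0, "dy": 0, "dz": 0.002, "turn": 0},
    {"dx": 0, "dy": 0, "dz": 0, "turn": 0},
    {"dx": 0, "dy": 0, "dz": 0, "turn": 0},
    {"dx": 0, "dy": 0, "dz": 0, "turn": 0},
    {"dx": 0, "dy": 0, "dz": 0, "turn": 0},
  ],
  grip=255,
  grip_force=20,
)

```text
time_s: 20.35
eef_pos: [0.4421, -0.1495, 0.0217]
eef_rot: [0.537, -3.095, 0.0]
contact_force: [-1.2, -0.7, -0.4]
width: 0.0641
```

servo_tool(
  steps=[
    {"dx": 0, "dy": 0, "dz": 0, "turn": 0},
    {"dx": 0, "dy": 0, "dz": 0, "turn": 0},
    {"dx": 0, "dy": 0, "dz": 0, "turn": 0},
    {"dx": 0, "dy": 0, "dz": 0, "turn": 0},
    {"dx": 0, "dy": 0, "dz": 0, "turn": 0},
  ],
)

```text
time_s: 20.77
eef_pos: [0.4421, -0.1495, 0.0218]
eef_rot: [-0.537, 3.095, -0.0]
contact_force: [0.5, 0.4, 0.2]
width: 0.0457
```

servo_tool(
  steps=[
    {"dx": 0, "dy": 0, "dz": 0, "turn": 0},
    {"dx": 0, "dy": 0, "dz": 0, "turn": 0},
    {"dx": 0, "dy": 0, "dz": -0.002, "turn": 0},
    {"dx": 0, "dy": 0, "dz": -0.004, "turn": 0},
    {"dx": 0, "dy": 0, "dz": -0.006, "turn": 0},
  ],
)

```text
time_s: 21.18
eef_pos: [0.4413, -0.149, 0.0334]
eef_rot: [0.536, -3.094, -0.002]
contact_force: [0.7, 0.5, -1.7]
width: 0.0456
```

```bash
python3 go.py .503 .225 .14
```

```text
t 21.18 pos [ 0.4413 -0.149   0.0334] tool shift mm [-183.9  331.6 -106.3] yaw(tool y) 109.67 zax [-0.0017  0.001  -1.    ] F [ 0.67  0.46 -1.68] w 0.0456
```

servo_tool(
  steps=[
    {"dx": 0, "dy": 0, "dz": -0.015, "turn": 0},
    {"dx": 0, "dy": 0, "dz": -0.025, "turn": 0},
    {"dx": 0, "dy": 0, "dz": -0.025, "turn": 0},
    {"dx": 0, "dy": 0, "dz": -0.025, "turn": 0},
    {"dx": 0, "dy": 0, "dz": -0.015, "turn": 0},
  ],
)

```text
time_s: 21.6
eef_pos: [0.4433, -0.1501, 0.142]
eef_rot: [-0.536, 3.092, -0.004]
contact_force: [1.1, -0.7, -1.4]
width: 0.0462
```

servo_tool(
  steps=[
    {"dx": -0.006, "dy": 0.01, "dz": 0, "turn": 0},
    {"dx": -0.012, "dy": 0.022, "dz": 0, "turn": 0},
    {"dx": -0.012, "dy": 0.022, "dz": 0, "turn": 0},
    {"dx": -0.012, "dy": 0.022, "dz": 0, "turn": 0},
    {"dx": -0.012, "dy": 0.022, "dz": 0, "turn": 0},
  ],
)

```text
time_s: 22.02
eef_pos: [0.4588, -0.0369, 0.1376]
eef_rot: [0.536, -3.094, -0.002]
contact_force: [-0.1, 0.9, -1.1]
width: 0.0457
```

servo_tool(
  steps=[
    {"dx": -0.012, "dy": 0.022, "dz": 0, "turn": 0},
    {"dx": -0.012, "dy": 0.022, "dz": 0, "turn": 0},
    {"dx": -0.012, "dy": 0.022, "dz": 0, "turn": 0},
    {"dx": -0.012, "dy": 0.022, "dz": 0, "turn": 0},
    {"dx": -0.012, "dy": 0.022, "dz": 0, "turn": 0},
  ],
)

```text
time_s: 22.43
eef_pos: [0.478, 0.0869, 0.1374]
eef_rot: [0.537, -3.093, -0.001]
contact_force: [1.6, 0.3, -1.6]
width: 0.0457
```

servo_tool(
  steps=[
    {"dx": -0.014, "dy": 0.024, "dz": 0, "turn": 0},
    {"dx": -0.014, "dy": 0.024, "dz": 0, "turn": 0},
    {"dx": -0.014, "dy": 0.024, "dz": 0, "turn": 0},
    {"dx": -0.012, "dy": 0.022, "dz": 0, "turn": 0},
    {"dx": -0.008, "dy": 0.014, "dz": 0, "turn": 0},
  ],
)

```text
time_s: 22.85
eef_pos: [0.5, 0.2103, 0.1373]
eef_rot: [0.539, -3.093, -0.002]
contact_force: [0.4, 0.2, -2.4]
width: 0.046
```

```bash
python3 go.py .503 .225 .0243
```

```text
t 22.85 pos [0.5    0.2103 0.1373] tool shift mm [ -8.   12.6 113. ] yaw(tool y) 109.78 zax [-2.3e-03  7.0e-04 -1.0e+00] F [ 0.39  0.24 -2.39] w 0.046
```

servo_tool(
  steps=[
    {"dx": -0.004, "dy": 0.006, "dz": 0.015, "turn": 0},
    {"dx": -0.004, "dy": 0.006, "dz": 0.018, "turn": 0},
    {"dx": 0, "dy": 0, "dz": 0.018, "turn": 0},
    {"dx": 0, "dy": 0, "dz": 0.018, "turn": 0},
    {"dx": 0, "dy": 0, "dz": 0.015, "turn": 0},
  ],
)

```text
time_s: 23.27
eef_pos: [0.5025, 0.222, 0.052]
eef_rot: [0.537, -3.091, -0.0]
contact_force: [-0.9, -0.2, -2.0]
width: 0.0461
```

servo_tool(
  steps=[
    {"dx": 0, "dy": 0, "dz": 0.008, "turn": 0},
    {"dx": 0, "dy": 0, "dz": 0, "turn": 0},
    {"dx": 0, "dy": 0, "dz": 0, "turn": 0},
    {"dx": 0, "dy": 0, "dz": 0, "turn": 0},
    {"dx": 0, "dy": 0, "dz": 0, "turn": 0},
  ],
)

```text
time_s: 23.68
eef_pos: [0.5059, 0.2217, 0.048]
eef_rot: [-0.536, 3.093, 0.0]
contact_force: [-0.4, -1.4, -1.6]
width: 0.0458
```

```bash
python3 go.py .503 .225 .0238; python3 - <<'E'
from h import *
from station import ctrl
d=ctrl.get_image("side"); u,v=map(int,proj(d,(.503,.225,.03))); cv2.imwrite("pics/p5.png",cv2.resize(d["image"][v-75:v+75,u-100:u+100,::-1],None,fx=4,fy=4,interpolation=cv2.INTER_CUBIC))
E
```

```text
t 23.68 pos [0.5059 0.2217 0.048 ] tool shift mm [ 1.7  4.1 24.2] yaw(tool y) 109.67 zax [ 2.4e-03  7.0e-04 -1.0e+00] F [-0.44 -1.38 -1.59] w 0.0458
```

View pics/p5.png

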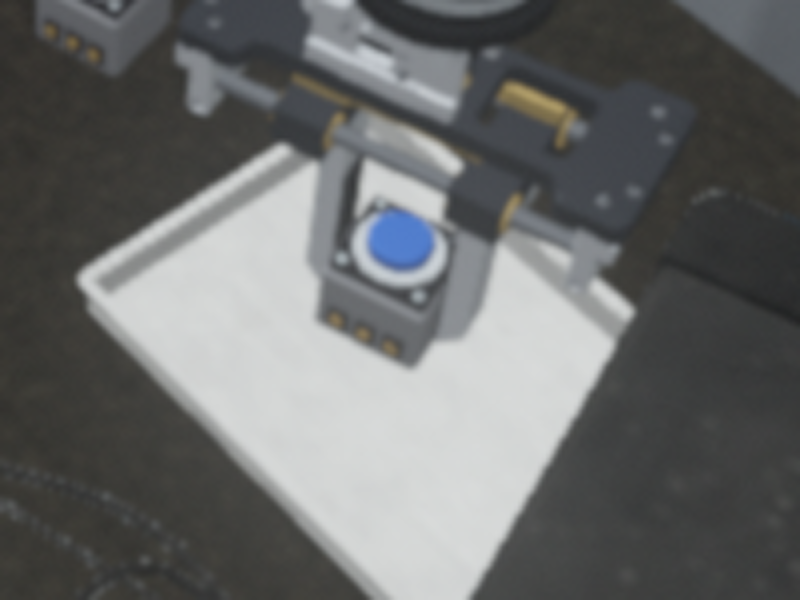

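The switch is upright in the grip over the tray's inner floor, with room to open. Lowering gently.

servo_tool(
  steps=[
    {"dx": 0, "dy": 0.002, "dz": 0.006, "turn": 0},
    {"dx": 0, "dy": 0, "dz": 0.006, "turn": 0},
    {"dx": 0, "dy": 0, "dz": 0.005, "turn": 0},
    {"dx": 0, "dy": 0, "dz": 0.001, "turn": 0},
    {"dx": 0, "dy": 0, "dz": 0, "turn": 0},
  ],
)

```text
time_s: 24.15
eef_pos: [0.5033, 0.2229, 0.0277]
eef_rot: [0.536, -3.093, 0.0]
contact_force: [0.7, -0.6, -1.7]
width: 0.0456
```

servo_tool(
  steps=[
    {"dx": 0, "dy": 0, "dz": 0.001, "turn": 0},
    {"dx": 0, "dy": 0, "dz": 0.0005, "turn": 0},
    {"dx": 0, "dy": 0, "dz": 0, "turn": 0},
    {"dx": 0, "dy": 0, "dz": 0, "turn": 0},
    {"dx": 0, "dy": 0, "dz": 0, "turn": 0},
  ],
)

```text
time_s: 24.57
eef_pos: [0.5044, 0.2232, 0.0274]
eef_rot: [-0.537, 3.095, 0.0]
contact_force: [-0.4, -0.1, -1.5]
width: 0.0459
```

servo_tool(
  steps=[
    {"dx": 0, "dy": 0, "dz": 0.001, "turn": 0},
    {"dx": 0, "dy": 0, "dz": 0.001, "turn": 0},
    {"dx": 0, "dy": 0, "dz": 0, "turn": 0},
    {"dx": 0, "dy": 0, "dz": 0, "turn": 0},
    {"dx": 0, "dy": 0, "dz": 0, "turn": 0},
  ],
)

```text
time_s: 24.98
eef_pos: [0.5042, 0.2232, 0.0252]
eef_rot: [0.537, -3.095, 0.0]
contact_force: [-0.0, -0.6, -2.0]
width: 0.0457
```

servo_tool(
  steps=[
    {"dx": 0, "dy": 0, "dz": 0.0005, "turn": 0},
    {"dx": 0, "dy": 0, "dz": 0.0005, "turn": 0},
    {"dx": 0, "dy": 0, "dz": 0, "turn": 0},
    {"dx": 0, "dy": 0, "dz": 0, "turn": 0},
    {"dx": 0, "dy": 0, "dz": 0, "turn": 0},
  ],
)

```text
time_s: 25.4
eef_pos: [0.5042, 0.2232, 0.0243]
eef_rot: [-0.537, 3.095, 0.0]
contact_force: [-0.7, -0.5, -1.9]
width: 0.046
```

servo_tool(
  steps=[
    {"dx": 0, "dy": 0, "dz": 0.0005, "turn": 0},
    {"dx": 0, "dy": 0, "dz": 0, "turn": 0},
    {"dx": 0, "dy": 0, "dz": 0, "turn": 0},
    {"dx": 0, "dy": 0, "dz": 0, "turn": 0},
    {"dx": 0, "dy": 0, "dz": 0, "turn": 0},
  ],
)

```text
time_s: 25.82
eef_pos: [0.5042, 0.2232, 0.0237]
eef_rot: [0.537, -3.095, 0.0]
contact_force: [-0.3, 0.2, -0.6]
width: 0.0459
```

servo_tool(
  steps=[
    {"dx": 0, "dy": 0, "dz": 0.0004, "turn": 0},
    {"dx": 0, "dy": 0, "dz": 0, "turn": 0},
    {"dx": 0, "dy": 0, "dz": 0, "turn": 0},
    {"dx": 0, "dy": 0, "dz": 0, "turn": 0},
    {"dx": 0, "dy": 0, "dz": 0, "turn": 0},
  ],
)

```text
time_s: 26.23
eef_pos: [0.5044, 0.2232, 0.0235]
eef_rot: [-0.537, 3.095, 0.0]
contact_force: [-1.0, 0.2, 0.3]
width: 0.0461
```

The load is now on the tray floor. Opening and then lifting.

servo_tool(
  steps=[
    {"dx": 0, "dy": 0, "dz": 0, "turn": 0},
    {"dx": 0, "dy": 0, "dz": 0, "turn": 0},
    {"dx": 0, "dy": 0, "dz": 0, "turn": 0},
    {"dx": 0, "dy": 0, "dz": 0, "turn": 0},
    {"dx": 0, "dy": 0, "dz": 0, "turn": 0},
  ],
  grip=30,
)

```text
time_s: 26.65
eef_pos: [0.5043, 0.2232, 0.0234]
eef_rot: [-0.537, 3.095, 0.0]
contact_force: [0.1, -0.3, 0.1]
width: 0.0758
```

servo_tool(
  steps=[
    {"dx": 0, "dy": 0, "dz": 0, "turn": 0},
    {"dx": 0, "dy": 0, "dz": 0, "turn": 0},
    {"dx": 0, "dy": 0, "dz": -0.005, "turn": 0},
    {"dx": 0, "dy": 0, "dz": -0.015, "turn": 0},
    {"dx": 0, "dy": 0, "dz": -0.02, "turn": 0},
  ],
)

```text
time_s: 27.07
eef_pos: [0.5024, 0.2227, 0.0623]
eef_rot: [0.536, -3.091, 0.001]
contact_force: [0.1, 0.3, -0.1]
width: 0.0829
```

servo_tool(
  steps=[
    {"dx": 0, "dy": 0, "dz": -0.025, "turn": 0},
    {"dx": 0, "dy": 0, "dz": -0.03, "turn": 0},
    {"dx": 0, "dy": 0, "dz": -0.03, "turn": 0},
    {"dx": 0, "dy": 0, "dz": -0.025, "turn": 0},
    {"dx": 0, "dy": 0, "dz": -0.01, "turn": 0},
  ],
)

```text
time_s: 27.48
eef_pos: [0.5067, 0.2239, 0.1883]
eef_rot: [-0.536, 3.087, 0.001]
contact_force: [0.5, 0.1, 0.9]
width: 0.0828
```

servo_tool(
  steps=[
    {"dx": 0.02, "dy": -0.02, "dz": 0, "turn": 0},
    {"dx": 0.02, "dy": -0.02, "dz": 0, "turn": 0},
    {"dx": 0.02, "dy": -0.02, "dz": 0, "turn": 0},
    {"dx": 0.01, "dy": -0.01, "dz": 0, "turn": 0},
    {"dx": 0, "dy": 0, "dz": 0, "turn": 0},
  ],
)

```text
time_s: 27.9
eef_pos: [0.46, 0.1317, 0.1824]
eef_rot: [0.532, -3.094, 0.001]
contact_force: [0.3, 1.1, -0.0]
width: 0.083
```

```bash
python3 - <<'E'
from h import *
from station import ctrl
ims=[]
for n in("top","side"):
    d=ctrl.get_image(n); ims.append(cv2.resize(d["image"][110:390,120:500,::-1],(400,295)))
    for c,s in keys(d): print(n,c.round(1),s, ray(d,*c,.049 if n=="top" else .047).round(4))
    for nm,p,in(("vial",(293,180)),("bottle",(340,165)),("beaker",(406,184))): pass
cv2.imwrite("pics/p6.png",cv2.hconcat(ims))
s=ctrl.state();print(s["time_s"],s["eef_pos"],s["contact_force"])
# bystander change check
d0=pickle.load(open("side0.pkl","rb")); df=cv2.absdiff(d["image"],d0["image"]).max(2)
print("side diff vial/bottle/beaker max",df[290:330,275:300].max(),df[255:298,222:252].max(),df[198:238,200:230].max())
E
```

```text
top [86.  42.8] [ 65  40  46   8 107] [0.9927 0.5622 0.049 ]
top [148.7  58.5] [122  50  54  16 133] [0.953  0.4144 0.049 ]
top [374.  235.5] [369 230  11  11  94] [ 0.5389 -0.1018  0.049 ]
top [458.2 252. ] [453 247  11  11 100] [ 0.5012 -0.2877  0.049 ]
top [322.2 260.2] [317 255  11  11  97] [0.4844 0.014  0.049 ]
top [172.1 339.7] [165 311  17  53 172] [0.3093 0.3482 0.049 ]
top [409. 323.] [404 318  11  11  98] [ 0.3451 -0.1767  0.049 ]
side [345.  146.1] [340 141  11  11 106] [ 0.3452 -0.181   0.047 ]
side [251.9 148.9] [246 145  12   9  90] [ 0.5034 -0.2911  0.047 ]
side [288.3 205.3] [283 199  12  13 132] [ 0.5398 -0.106   0.047 ]
side [350.1 228.9] [344 223  13  12 124] [0.4866 0.0126 0.047 ]
side [ 61.1 310.8] [ 40 275  45  78 330] [ 0.9692 -0.1258  0.047 ]
side [423.4 309.2] [417 303  14  13 151] [0.5055 0.2227 0.047 ]
side [581.5 314.5] [572 311  22   8  96] [0.3155 0.3802 0.047 ]
side [147.2 463.5] [137 448  21  32 126] [0.9679 0.1872 0.047 ]
28.0 [0.46169292 0.13362259 0.18297549] [-0.2179708  -0.08861607 -0.62436117]
side diff vial/bottle/beaker max 3 3 3
```

View pics/p6.png

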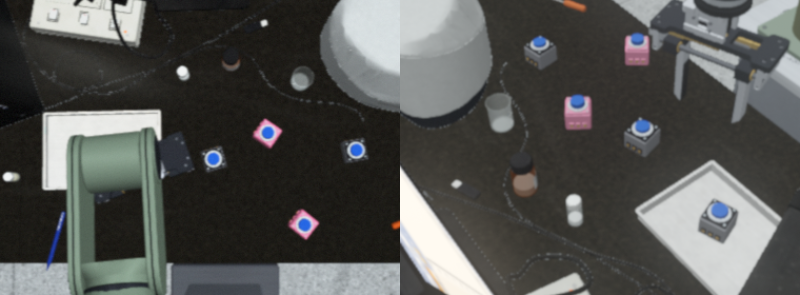

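The switch stands upright in the tray, key down, at side-view pixel (423,309). The other two switches are unmoved with their keys down. The vial, beaker and bottle are unchanged, and the arm is clear.

servo_tool(
  steps=[
    {"dx": 0, "dy": 0, "dz": 0, "turn": 0},
    {"dx": 0, "dy": 0, "dz": 0, "turn": 0},
    {"dx": 0, "dy": 0, "dz": 0, "turn": 0},
    {"dx": 0, "dy": 0, "dz": 0, "turn": 0},
    {"dx": 0, "dy": 0, "dz": 0, "turn": 0},
  ],
)

```text
time_s: 28.42
eef_pos: [0.462, 0.1342, 0.1832]
eef_rot: [0.538, -3.095, -0.0]
contact_force: [1.1, -0.1, 0.1]
width: 0.0831
```

```bash
python3 -c "
from station import ctrl
print(ctrl.sign_off())"
```

```text
the job is handed in; nothing more can be done
None
```

I pressed each grey switch until its key clicked and stayed down. The middle one took the most force, so I set it down in the reject tray. I handed the job in at about 28.4 s.

| Switch (place in the top view) | Force to click |
|---|---|
| Left | about 3 N |
| Middle | about 8.5 N |
| Right | about 5.5 N |

- **Force readings:** the vertical force varied by up to about 1 N between readings. The click forces are therefore estimates from the last readings before each click. The highest reading was 8.8 N, well under the 15 N limit.
- **Reject switch:** I gripped the middle switch across y and lowered it until the tray floor took its weight before letting go. The last side picture shows it upright in the tray with its key down. The arm hid it in the last top picture, so only the side view confirms this.
- **Everything else:** the other two switches are where they stood, with keys down. The pink look-alikes have not moved, and the vial, bottle and beaker look the same in the side pictures from before and after. The arm was clear of everything at hand-in. None of these checks failed or disagreed.

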